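Feel for the jammed gate, then feed the sanding block through the free one

ROBOT

A 6-joint arm with a two-finger parallel gripper is mounted at the origin on a cart in front of the work surface, level with it; the furniture and walls round the work are solid. World frame = base frame: x ahead of the robot, y to its left, z up, the work surface at z = 0. Lengths are in m, angles in degrees, forces in N, time in s.
With the tool pointing down it reaches from about 0.325 to 0.775 m from the base axis. Payload 5.5 kg.
Tool frame: the origin (TCP) lies at the centre of the arm's flange, where the gripper is bolted on; the fingertips stand 182 mm ahead of it and the grasp point (between the pads) lies 163 mm ahead of it; z points along the fingers, y is the direction in which the jaws open and shut (so a half turn about z gives the same grasp; the last joint's range is limited). The gripper opens to 88 mm and grips with 3 to 60 N. Pads are 20 mm wide; open, the fingers measure 115 mm over their backs; the gripper's body (75 mm by 178 mm) begins 61 mm behind the grasp point.
Start: joints at [-71.832, 5.22, 70.514, -0, 104.267, -3.249], TCP at [0.219, -0.559, 0.405] pointing down, gripper open.
Joint ranges: [-164.24, 164.24], [-49.07, 125.15], [9.68, 141.18], [-86.29, 266.29], [3.28, 154.24], [-151.56, 151.56]. Speed limits (degrees/s): [147.25, 147.25, 172.46, 180, 180, 180].

INTERFACE

Orientations are given as [roll, pitch, yaw] about the fixed x, y, z axes, in that order (R = Rz(yaw) Ry(pitch) Rx(roll)).
In Python, from station import r gives the robot as it stands. The module is installed in compiled form; this text tells all that it offers. Calls block until the motion is done:
- r.reach(position, orientation): joint-space move of the TCP to a pose.
- r.servo_line(position, rotation=None, speed=0.15): straight line of the TCP; rotation=None keeps the orientation; speed is the mean speed in m/s.
- r.move_joints(angles): joint-space move.
- r.let_go() and r.grab(squeeze=None): open the fingers fully, or close them until they stop; squeeze is the grip in N (None keeps the last).
- r.wait(seconds).
- r.inverse_kinematics(position, orientation): joint angles nearest the present ones, or None.
- r.sense(): the state.
- r.snapshot(name): name is "side" or "top"; returns a dict with "frame" (420x560x3 uint8, red, green, blue), "fx", "fy", "cx", "cy" (pixels), "dist_coeffs" ([k1, k2, p1, p2, k3] as OpenCV has them; the pictures are not rectified), "R" (3x3) and "t" (3): a world point X has camera coordinates R X + t. Camera axes: x right, y down, z forward; pixel columns grow to the right and rows downward; lengths in m; the calibration is good to about 2 mm. A picture is of the moment at which its call begins. There is no depth.
A pose or a line that the arm cannot do raises r.IKError and nothing moves.
- r.hand_in(): hands the job in, once; it reports no verdict.
The state is a dict: "clock": time; "joints": joint angles; "joint_vel": joint speeds; "joint_torque": joint torques, N m; "tcp_pos": TCP position; "orientation": TCP orientation; "contact_force": force on the tool from outside, world axes, zero at the start; "torque": the same for the moment, N m; "opening": finger opening in m.
Only numpy, scipy, OpenCV 4.12 (cv2) and the standard library are available. Lean on these libraries where they do the work, as an engineer would, in place of code of your own. Each camera call takes 0.05 s, during which the arm holds its last target.

TASK

The two-bay rack has a sprung swing gate on each bay, and one of them is jammed inside where you cannot see it. Feel with the fingers, gently and without forcing, which gate swings freely; swing that one nearly all the way open while the sanding block is still outside in front of the rack, and let it spring shut. Then push the sanding block lengthwise along the bench through that gate, fully home against the back of the bay, so that the gate springs shut behind it; leave the wax pot and the roll of masking tape where they are.

Things in the scene. Friction and masses are not known exactly. Their poses are not given: they have to be found in the camera images.
- rack: Wooden two-bay rack, 233 x 260 x 61 mm, fixed, no floor. Origin: on the bench, on the gate line, midway between the bays; x points into the bays (yaw within 0.2 rad of straight ahead), y left, z up. Divider y -5 to 5 mm, outer walls at |y| 92 to 100 mm; with its gate open a bay is clear for |y| 5 to 84 mm. Nothing of it is above 63 mm.
- bay_end (a point): Foot of the back wall's inner face, midway between the bays (rack x 175, y 0 mm); axes as the rack's. The bays are open above for x 0 to 100 mm and roofed behind that (underside 55 mm up). The block is home when its front touches this wall: its rear is then 88 mm behind the gate line and the gate can shut; with the rear nearer than 80 mm it cannot.
- mouth_left (a point): Point on the bench in the middle of the left bay's mouth, on the gate line (rack x 0, y 45 mm); axes as the rack's. Outside it (rack |y| 84 to 130, x -48 to 22 mm) stands the covered spring box, 61 mm tall, which hides pivot and tail of the gate. In one of the two spring boxes a chip is lodged and jams that gate; which one varies and cannot be seen.
- mouth_right (a point): Point on the bench in the middle of the right bay's mouth, on the gate line (rack x 0, y -45 mm); axes as the rack's. Outside it (rack |y| 84 to 130, x -48 to 22 mm) stands the covered spring box, 61 mm tall, which hides pivot and tail of the gate. In one of the two spring boxes a chip is lodged and jams that gate; which one varies and cannot be seen.
- gate_left_tip (a point): Free tip of the left gate, 30 mm up: an upright wooden leaf 6 mm thick, z 8 to 52 mm, closing the mouth of the left (+y) bay in the rack's plane x = 0 when shut. It reaches from the pivot (rack y 88 mm) to this tip (y 9 mm).
- gate_right_tip (a point): Free tip of the right gate, 30 mm up: an upright wooden leaf 6 mm thick, z 8 to 52 mm, closing the mouth of the right (-y) bay in the rack's plane x = 0 when shut. It reaches from the pivot (rack y -88 mm) to this tip (y -9 mm).
- gate_left (a joint): Angle of the left gate, rad: 0 = shut (stop), grows as its tip swings into the bay (rack +x), 1.5 = fully open along the outer wall. Vertical pivot at rack x 0, y 88 mm. A soft spring (0.02 N m shut, 0.05 open) shuts it. Free, it swings all the way under 3 N at the fingers; jammed, it moves easily for the first 0.1 to 0.45 rad, then stops hard.
- gate_right (a joint): Angle of the right gate, rad: 0 = shut (stop), grows as its tip swings into the bay (rack +x), 1.5 = fully open along the outer wall. Vertical pivot at rack x 0, y -88 mm. A soft spring (0.02 N m shut, 0.05 open) shuts it. Free, it swings all the way under 3 N at the fingers; jammed, it moves easily for the first 0.1 to 0.45 rad, then stops hard.
- block_centre (a point): Centre of the loose cork sanding block, 57 x 87 x 29 mm (x, y, z of its own axes; the long side is y, z is up), about 0.06 kg, lying flat on the bench in front of the rack at the start (centre 14.5 mm up). Site axes are the block's axes. It is to go into the bay long side first; turned across, it does not fit.
- pot_centre (a point): Centre of the loose round white wax pot, 90 mm across, 32 mm tall (16 mm up); a bystander to be left alone.
- tape_centre (a point): Centre of the loose roll of masking tape lying flat, 100 mm across, 25 mm tall (12.5 mm up); a bystander to be left alone.
Not all that is in view belongs to the job. What is shaped like the part that bears block_centre but green, grey or purple is not meant.

How it is judged (in metres and radians):
On the way, in this order (a step that is already met when the one before it is completed fails the run):
1. the free gate is swung nearly all the way open (over 1.0 rad) with the block still outside, its centre more than 50 mm in front of the gate line (value of joint any of gate_left, gate_right above 1 rad and x of block_centre in the frame of rack below -0.05 m), for 0.1 s.
2. both gates have sprung shut again (under 0.1 rad), the block still outside (value of joint each of gate_left, gate_right below 0.1 rad and x of block_centre in the frame of rack below -0.04 m), for 0.1 s.
3. the block, flat on the bench, stands half-way through a bay mouth and itself holds that gate open (x of block_centre in the frame of rack between -0.03 and 0.03 m and height (world z) of block_centre below 0.03 m and ((y of block_centre in the frame of rack above 0.01 m and value of joint gate_left above 0.6 rad) or (y of block_centre in the frame of rack below -0.01 m and value of joint gate_right above 0.6 rad))), for 0.1 s.
At the end, for the whole second after the job is handed in: The sanding block lies flat and at rest in a bay, its centre at least 118 mm behind the gate line (131 mm when it touches the back wall), and both gates are shut (within 0.08 rad) (x of block_centre in the frame of rack between 0.118 and 0.14 m and height (world z) of block_centre below 0.022 m and (y of block_centre in the frame of rack between 0.01 and 0.092 m or y of block_centre in the frame of rack between -0.092 and -0.01 m) and value of joint each of gate_left, gate_right below 0.08 rad and linear speed of sanding_block below 0.01 m/s).
It fails at once if a gate is forced: pushed with over 40 N by the fingers or by the block (contact force between any of the fingers, sanding_block and gate_left above 40 N or contact force between any of the fingers, sanding_block and gate_right above 40 N).
It fails at once if the wax pot or the masking tape is moved by more than 30 mm (distance of any of pot_centre, tape_centre from where it was at the start of the episode above 0.03 m).
It also fails if it takes over 72 s, if anything falls off the work surface, if the arm or the gripper's body presses on something with over 40 N, if the wrist force passes 120 N, or if a joint passes its speed limit or range.

## Working session

There is one attempt and no reset: what is moved stays moved. The work goes in short steps, each a Python script; the robot and the scene stay as the last script left them, time stands still between calls to the robot, and variables do not carry over. Pictures are saved under pics/ and viewed, and the job is handed in when it is done.

```bash
mkdir -p pics
python3 - <<'E'
from station import r
import cv2,pickle
for n in("side","top"):
    s=r.snapshot(n); pickle.dump(s,open(f"{n}0.pkl","wb"))
    cv2.imwrite(f"pics/{n}0.png",s["frame"][:,:,::-1])
    print(n,s["fx"],s["cx"],s["cy"],s["dist_coeffs"],s["R"],s["t"])
print(r.sense())
E
```

```text
side 525.2684573327558 287.9100180746552 208.56296356602496 [-0.15089373  0.          0.          0.          0.        ] [[-0.99782831  0.06221756 -0.021625  ]
 [ 0.05119821  0.52604535 -0.84891403]
 [-0.04144162 -0.84817762 -0.52808837]] [ 0.57425879 -0.00168223  1.17468831]
top 478.11474768325905 275.1249520668904 217.90528384220437 [-0.11851309  0.          0.          0.          0.        ] [[-0.02829973 -0.99937505 -0.02118102]
 [-0.99478632  0.03023403 -0.09739652]
 [ 0.09797604  0.0183143  -0.99502024]] [0.0543168  0.5544933  1.02813485]
{'clock': 0.1, 'joints': array([-7.18330335e+01,  5.25902256e+00,  7.05742512e+01, -1.14892615e-03,
        1.04266445e+02, -3.24958218e+00]), 'joint_vel': array([-0.10140799, -0.12583345, -0.10147327, -0.0322643 , -0.11629639,
       -0.02652795]), 'joint_torque': array([ 2.61846333e-03, -4.47857201e+01, -4.07569170e+01,  7.00118230e-02,
        2.84779072e-02, -1.10302299e-04]), 'tcp_pos': array([ 0.219091  , -0.55862785,  0.40362447]), 'orientation': array([-1.79900379e+02, -4.54040502e-03,  2.14162625e+01]), 'contact_force': array([ 0.49150368, -0.53595491, -0.00706945]), 'torque': array([-0.02864669, -0.04668399, -0.03528239]), 'opening': 0.08759529378469023}
```

View pics/top0.png

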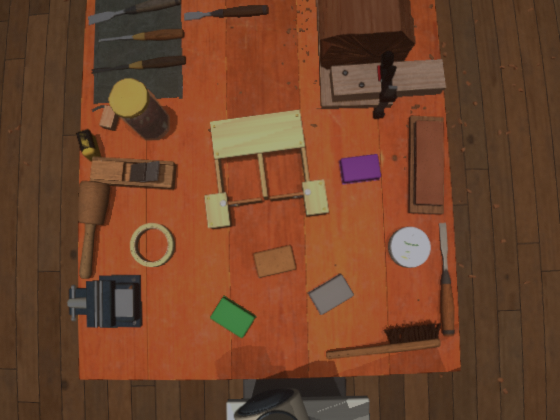

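View pics/side0.png

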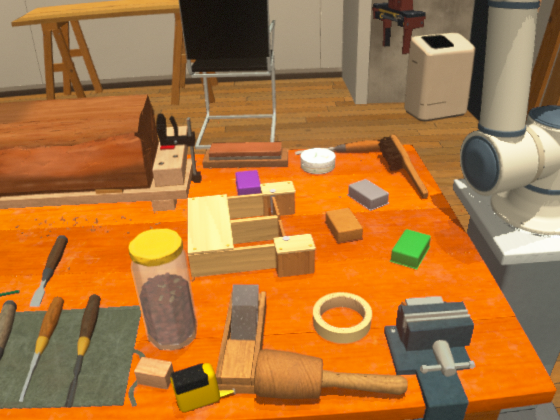

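```bash
cat > h.py <<'E'
import numpy as np,cv2,pickle
def K(s): return np.array([[s["fx"],0,s["cx"]],[0,s["fy"],s["cy"]],[0,0,1]])
def proj(s,P): 
    return cv2.projectPoints(np.array(P,float).reshape(-1,1,3),cv2.Rodrigues(np.array(s["R"]))[0],np.array(s["t"],float),K(s),np.array(s["dist_coeffs"]))[0].reshape(-1,2)
def unproj(s,px,z):
    u=cv2.undistortPoints(np.array(px,float).reshape(-1,1,2),K(s),np.array(s["dist_coeffs"])).reshape(-1,2)
    R=np.array(s["R"]);t=np.array(s["t"]);C=-R.T@t;d=np.c_[u,np.ones(len(u))]@R
    return C+d*((z-C[2])/d[:,2])[:,None]
def rackpts(pose,P):
    x,y,a=pose;P=np.array(P,float).reshape(-1,3)
    c,s=np.cos(a),np.sin(a)
    return np.c_[x+c*P[:,0]-s*P[:,1],y+s*P[:,0]+c*P[:,1],P[:,2]]
E
python3 - <<'E'
import pickle,cv2
s=pickle.load(open("top0.pkl","rb"))["frame"][:,:,::-1]
cv2.imwrite("pics/c1.png",cv2.resize(s[100:290,195:345],None,fx=4,fy=4,interpolation=cv2.INTER_CUBIC)[:600] if 0 else cv2.resize(s[100:250,195:345],(600,600),interpolation=cv2.INTER_CUBIC))
cv2.imwrite("pics/c2.png",cv2.resize(s[235:290,240:310],None,fx=8,fy=8,interpolation=cv2.INTER_CUBIC))
s=pickle.load(open("side0.pkl","rb"))["frame"][:,:,::-1]
cv2.imwrite("pics/c3.png",cv2.resize(s[170:290,175:375],(800,480),interpolation=cv2.INTER_CUBIC))
E
```

```text
(no output)
```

View pics/c1.png

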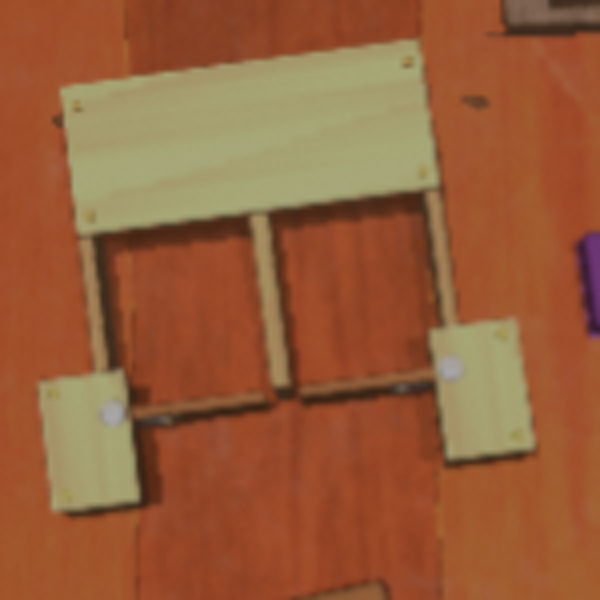

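View pics/c2.png

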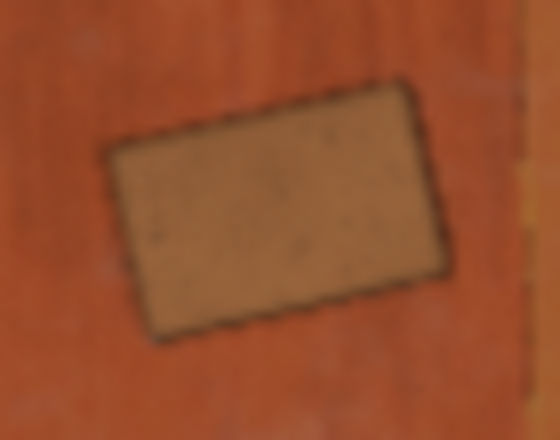

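View pics/c3.png

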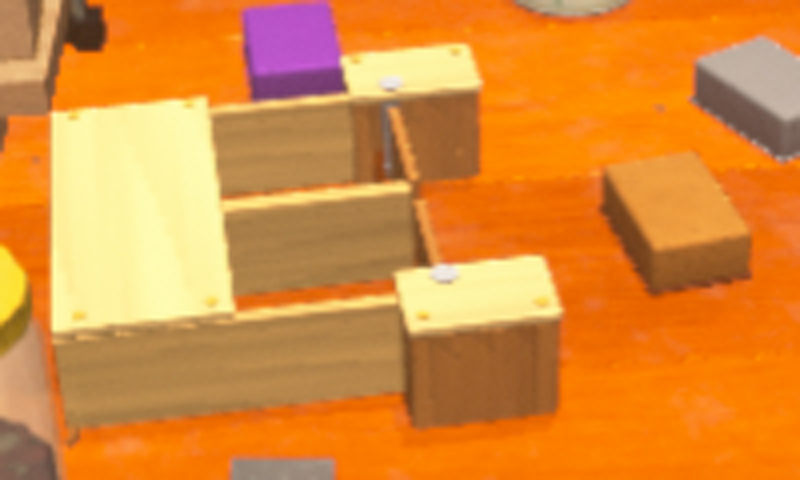

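```bash
cat > loc.py <<'E'
from h import *
from scipy.optimize import least_squares
s=pickle.load(open("top0.pkl","rb")); sd=pickle.load(open("side0.pkl","rb"))
o=np.array
c=o([(40,382),(123,369),(140,500),(54,511),(430,331),(517,319),(535,449),(447,461),(80,235),(440,187),(62,88),(418,40)])/4.+[195-.375,100-.375]
m=o([(22,130),(22,84),(-48,84),(-48,130),(22,-84),(22,-130),(-48,-130),(-48,-84),(100,100),(100,-100),(185,100),(185,-100)])/1000.
m=np.c_[m,np.full(len(m),.061)]
# side: box tops
c2=o([(481,80),(346,100),(398,272),(545,257),(560,318),(405,330),(233,313),(208,98),(52,112),(52,330)])/4.+[175-.375,170-.375]
m2=o([(-48,-130),(22,-84),(22,84),(-48,84),(-48,130),(22,130),(100,100),(100,-100),(185,-100),(185,100)])/1000.
m2=np.c_[m2,np.full(len(m2),.061)]
f=lambda p:(proj(s,rackpts(p,m))-c).ravel()
g=lambda p:(proj(sd,rackpts(p,m2))-c2).ravel()
for nm,k in(("top",f),("side",g),("both",lambda p:np.r_[f(p),g(p)])):
    q=least_squares(k,[.6,0,.1],loss="soft_l1"); print(nm,q.x,np.sqrt(np.mean(q.fun**2)))
print(f(q.x).reshape(-1,2).round(1).tolist(),g(q.x).reshape(-1,2).round(1).tolist())
rack=q.x
b=o([(110,150),(405,80),(450,272),(155,340)])/8.+[240-.44,235-.44]
B=unproj(s,b,.029); print(B.round(4), B.mean(0)); e=B[0]-B[1]+B[3]-B[2]; print("long axis deg",np.degrees(np.arctan2(e[1],e[0])),np.linalg.norm(e)/2)
b2=o([(603,168),(697,152),(750,233),(655,253)])/4.+[175-.375,170-.375]
B2=unproj(sd,b2,.029);print(B2.round(4),B2.mean(0))
print("pot",unproj(s,[(411,247)],.032),"tape",unproj(s,[(152,245)],.025), "purple/grey/green",unproj(s,[(361,168),(331,294),(233,317)],.03))
np.save("rack.npy",rack)
E
python3 loc.py
```

```text
top [0.59718962 0.05744981 0.09981732] 0.3865190762915253
side [0.59604194 0.06342505 0.08975859] 2.137248930066361
both [0.59694705 0.05857722 0.09852847] 1.7427318121692688
[[-0.8, 0.3], [-0.5, 0.8], [-1.0, 0.1], [-0.7, 0.1], [-0.0, 0.2], [-0.6, 0.5], [-0.6, 0.1], [0.1, -0.2], [-1.1, 0.1], [-0.0, 0.2], [-0.8, -0.5], [0.3, -0.4]] [[-3.6, -9.6], [1.7, -1.5], [-0.6, -0.7], [-1.1, -1.0], [-0.0, -2.3], [1.1, -1.0], [0.2, -1.5], [-0.2, -1.0], [-0.4, -0.6], [-0.5, -0.8]]
[[ 0.4792  0.0881  0.029 ]
 [ 0.496   0.0066  0.029 ]
 [ 0.4432 -0.004   0.029 ]
 [ 0.427   0.077   0.029 ]] [0.46134381 0.04192755 0.029     ]
long axis deg 101.5063897590803 0.08289943686786047
[[0.4952 0.0143 0.029 ]
 [0.4424 0.0031 0.029 ]
 [0.428  0.0834 0.029 ]
 [0.4789 0.0966 0.029 ]] [0.46110197 0.049351   0.029     ]
pot [[ 0.48221012 -0.25843414  0.032     ]] tape [[0.50371106 0.3145862  0.025     ]] purple/grey/green [[ 0.66152809 -0.15655672  0.03      ]
 [ 0.3857612  -0.0787646   0.03      ]
 [ 0.34178445  0.13577636  0.03      ]]
```

```bash
sed -i 's/m2=o(\[(-48,-130)/m2=o([(-48,-84)/' loc.py; python3 loc.py | head -5
```

```text
top [0.59718962 0.05744981 0.09981732] 0.3865190762915253
side [0.59671826 0.06218667 0.09719161] 0.7201442150425874
both [0.59705657 0.05836395 0.09994116] 0.7896881529417242
[[-0.7, 0.3], [-0.4, 0.8], [-0.9, 0.1], [-0.6, 0.1], [0.1, 0.1], [-0.5, 0.4], [-0.5, -0.1], [0.2, -0.3], [-1.1, 0.2], [0.0, 0.1], [-0.8, -0.5], [0.2, -0.5]] [[-0.3, 0.3], [1.6, -1.5], [-0.6, -0.8], [-1.1, -1.1], [0.0, -2.4], [1.1, -1.1], [0.2, -1.6], [-0.3, -1.1], [-0.5, -0.6], [-0.5, -0.8]]
[[ 0.4792  0.0881  0.029 ]
```

```bash
cat >> h.py <<'E'
rack=np.array([.597,.0585,.0995]); YAW=np.degrees(rack[2])
def tip(x,y,z,p=None):  # rack mm -> TCP
    q=rackpts(rack if p is None else p,[[x/1e3,y/1e3,z/1e3+.182]])[0]
    return q.tolist()
def gatepos(th,side,rho=50.):
    c,s=np.cos(th),np.sin(th); off=3+10*c+13.5*s
    x=rho*s-off*c; y=88-rho*c-off*s
    return x,side*y
E
python3 - <<'E'
from station import r
from h import *
r.grab(5)
q=tip(-45,38,100);r.reach(q,[180,0,YAW]); print(r.sense()["clock"])
r.servo_line(tip(-40,38,28),speed=.2); s=r.sense(); print(s["clock"],s["tcp_pos"]-tip(-40,38,28),s["orientation"],s["contact_force"],s["opening"])
r.servo_line(tip(-22,38,28),speed=.1);s=r.sense(); print(s["clock"],s["contact_force"])
for i in range(2):
    r.servo_line(tip(-20.5+1.5*i,38,28),speed=.1);s=r.sense(); print(s["clock"],s["contact_force"])
for n in("side","top"):
    p=r.snapshot(n); pickle.dump(p,open(f"{n}1.pkl","wb"))
    f=p["frame"][:,:,::-1]
    f=f[130:290,175:375] if n=="side" else f[100:250,195:345]
    cv2.imwrite(f"pics/{n}1.png",cv2.resize(f,None,fx=4,fy=4,interpolation=cv2.INTER_CUBIC)[:600])
E
```

```text
4.0583
4.5667 [ 0.00013727 -0.00033715  0.0003362 ] [1.79999100e+02 1.97634114e-02 5.66704701e+00] [0.13557686 1.02335965 0.33299586] 0.0006566729791820548
4.9 [ 0.57711661 -0.30710004  0.4286469 ]
5.15 [-0.46974172  0.19043738 -0.17943722]
5.4 [ 0.476515    0.22777988 -0.22434843]
```

View pics/top1.png

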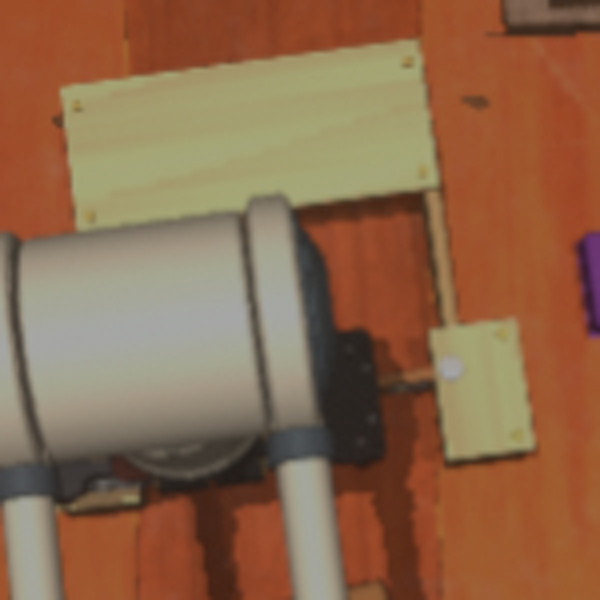

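View pics/side1.png

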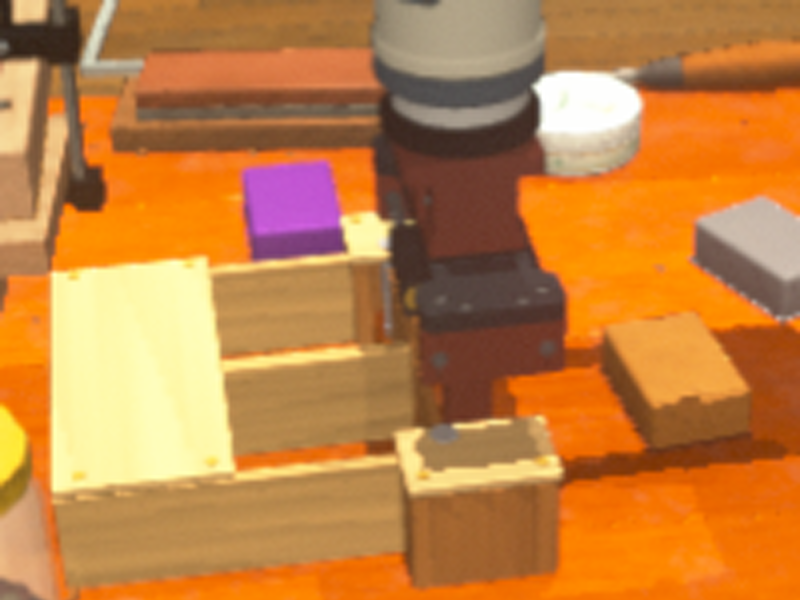

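```bash
cat > feel.py <<'E'
from station import r
from h import *
import sys
side=int(sys.argv[1]); u=np.array([np.cos(rack[2]),np.sin(rack[2]),0])
jam=False; th=-.1
while th<1.25:
    th+=.03 if th<.55 else .1
    x,y=gatepos(th,side); r.servo_line(tip(x,y,28),speed=.1); s=r.sense()
    F=np.linalg.norm(s["contact_force"][:2])
    print(round(th,2),s["contact_force"][:2].round(1),round(F,1),(np.array(tip(x,y,28))-s["tcp_pos"])[:2].round(4))
    if F>5:
        jam=True;break
print("JAM" if jam else "FREE",s["clock"])
if not jam: 
    r.wait(.15)
    p=r.snapshot("side"); cv2.imwrite("pics/open.png",cv2.resize(p["frame"][130:280,175:375,::-1],None,fx=4,fy=4))
for t in [q for q in (1.,.7,.4,.15) if q<th-.03]: r.servo_line(tip(*gatepos(t,side),28),speed=.15)
r.servo_line(tip(-35,gatepos(0,side)[1],28),speed=.15)
r.wait(.2)
p=r.snapshot("side"); cv2.imwrite("pics/shut%d.png"%side,cv2.resize(p["frame"][130:280,175:375,::-1],None,fx=4,fy=4))
print(r.sense()["clock"])
E
python3 feel.py 1
```

```text
-0.07 [-0.1 -0.4] 0.4 [-0.0002 -0.0001]
-0.04 [ 0.3 -0.9] 0.9 [-0.  0.]
-0.01 [-0.9 -0.1] 0.9 [0. 0.]
0.02 [-0.2  0.5] 0.5 [-0.  0.]
0.05 [ 0.4 -0.3] 0.5 [-0.  0.]
0.08 [-0.6  0.2] 0.7 [-0.0001  0.    ]
0.11 [-1.4  0.2] 1.4 [-0.0001  0.    ]
0.14 [0.4 1. ] 1.0 [-0.0001  0.    ]
0.17 [ 0.1 -0.1] 0.1 [-0.0001  0.    ]
0.2 [-0.2 -0.8] 0.8 [-0.0001  0.    ]
0.23 [-1.   0.3] 1.0 [-0.0001  0.    ]
0.26 [-1.5 -0.4] 1.6 [-0.0001  0.    ]
0.29 [-0.6  0.1] 0.6 [-0.0001  0.    ]
0.32 [-0.7  0.2] 0.7 [-0.0001  0.    ]
0.35 [-1.2  0.1] 1.2 [-0.0001  0.    ]
0.38 [-0.3 -0.4] 0.5 [-0.0001 -0.    ]
0.41 [-0.1  0.6] 0.6 [-0.0001 -0.    ]
0.44 [-0.8 -0.2] 0.9 [-0.0001  0.    ]
0.47 [-0.1  0.2] 0.2 [-0.0001  0.    ]
0.5 [-0.1 -0.1] 0.1 [-0.0001 -0.    ]
0.53 [-1.2 -0. ] 1.2 [-0.0001 -0.    ]
0.56 [-1.1  0. ] 1.1 [-0.0001 -0.    ]
0.66 [-0.5 -0.2] 0.5 [-0.0003 -0.    ]
0.76 [ 0.4 -0.2] 0.5 [-0.0003 -0.0001]
0.86 [ 0.2 -1.5] 1.5 [-0.0002 -0.0001]
0.96 [-0.7 -1.2] 1.3 [-0.0002 -0.0002]
1.06 [-0.1 -0.5] 0.5 [-0.0002 -0.0002]
1.16 [-0.  -0.8] 0.8 [-0.0002 -0.0003]
1.26 [-0.  -1.1] 1.1 [-0.0002 -0.0003]
FREE 12.75
14.5417
```

View pics/open.png

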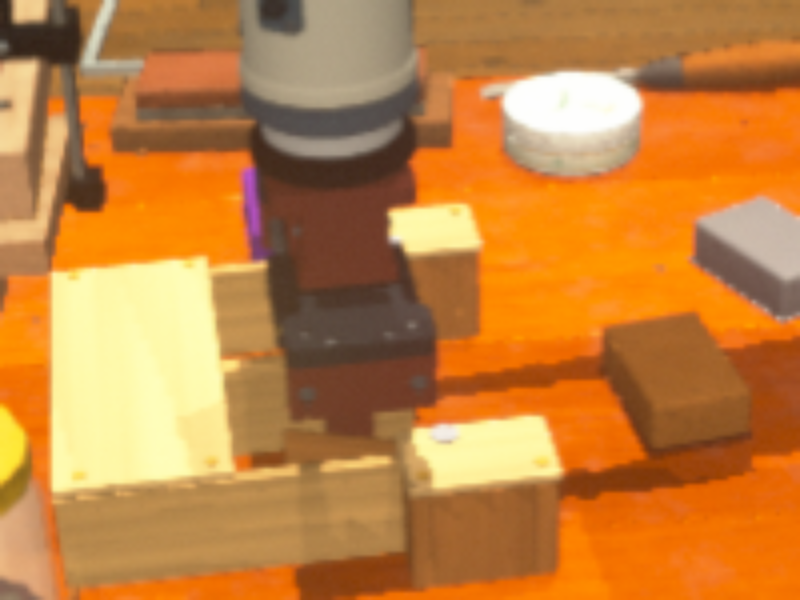

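View pics/shut1.png

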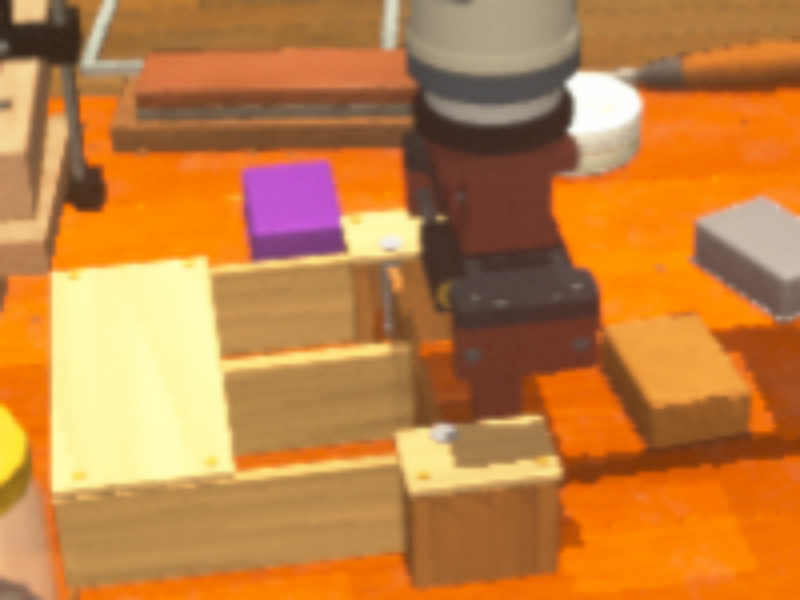

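```bash
cat > grasp.py <<'E'
from station import r
from h import *
bx,by=.4613,.044; gy=101.5-180
r.servo_line(tip(-50,38,90),speed=.25)
print(r.inverse_kinematics([bx,by,.182+.08],[180,0,gy]))
r.let_go()
r.reach([bx,by,.182+.08],[180,0,gy])
r.servo_line([bx,by,.182+.006],speed=.15)
r.grab(10); s=r.sense(); print(s["opening"],s["clock"])
r.servo_line([bx,by,.182+.03],speed=.15)
r.servo_line(tip(-90,40,34),[180,0,YAW],speed=.06); s=r.sense(); print(s["opening"],s["clock"],s["orientation"])
r.servo_line(tip(-64,40,30),speed=.1)
r.servo_line(tip(-64,40,6.5),speed=.06); s=r.sense(); print(s["contact_force"],s["clock"])
p=r.snapshot("side"); cv2.imwrite("pics/pl.png",cv2.resize(p["frame"][130:280,175:375,::-1],None,fx=4,fy=4))
E
python3 grasp.py
```

```text
NoneTraceback (most recent call last):
  File "grasp.py", line 7, in <module>
    r.reach([bx,by,.182+.08],[180,0,gy])
    ~~~~~~~^^^^^^^^^^^^^^^^^^^^^^^^^^^^^
station.IKError: the arm cannot take that pose within its joint ranges
```

Run:
```python
from station import r
from h import *
s=r.sense();print(s["clock"],s["joints"].round(1),s["orientation"])
for y in (101.5,-78.5,60,-40,5,-60,185.7): print(y,[(z,np.round(q,0).tolist() if (q:=r.inverse_kinematics([.4613,.044,.182+z],[180,0,y])) is not None else None) for z in (.08,.006)])
for y in (5.7,185.7): print(y,r.inverse_kinematics(tip(-64,40,6),[180,0,y]))
```

```text
16.325 [ 6.  -1.5 90.8  0.  90.7 90.3] [-1.79999345e+02 -1.76689733e-03  5.70019924e+00]
101.5 [(0.08, [1.0, -15.0, 104.0, 0.0, 91.0, -10.0]), (0.006, [1.0, -12.0, 110.0, 0.0, 83.0, -10.0])]
-78.5 [(0.08, None), (0.006, None)]
60 [(0.08, [1.0, -15.0, 104.0, -0.0, 91.0, 31.0]), (0.006, [1.0, -12.0, 110.0, -0.0, 83.0, 31.0])]
-40 [(0.08, [1.0, -15.0, 104.0, -0.0, 91.0, 131.0]), (0.006, [1.0, -12.0, 110.0, -0.0, 83.0, 131.0])]
5 [(0.08, [1.0, -15.0, 104.0, -0.0, 91.0, 86.0]), (0.006, [1.0, -12.0, 110.0, -0.0, 83.0, 86.0])]
-60 [(0.08, [1.0, -15.0, 104.0, -0.0, 91.0, 151.0]), (0.006, [1.0, -12.0, 110.0, -0.0, 83.0, 151.0])]
185.7 [(0.08, [1.0, -15.0, 104.0, 0.0, 91.0, -94.0]), (0.006, [1.0, -12.0, 110.0, 0.0, 83.0, -94.0])]
5.7 [ 6.22544917e+00 -4.83207849e-01  9.85636723e+01 -2.54444375e-14
  8.19195355e+01  9.05254492e+01]
185.7 [  6.22544917  -0.48320785  98.56367231   0.          81.91953554
 -89.47455083]
```

```bash
sed -i 's/gy=101.5-180/gy=101.5/; s/^r.servo_line(tip(-50,38,90).*$//' grasp.py; python3 grasp.py
```

```text
[  1.24086569 -15.23754778 104.25994845   0.          90.97759933
 -10.25913431]
0.05712434825953458 19.3167
0.05678761438648086 21.45 [1.79998741e+02 2.73413592e-02 5.72848517e+00]
[ 0.12979869 -0.68188682 -0.77133341] 22.4083
```

View pics/pl.png

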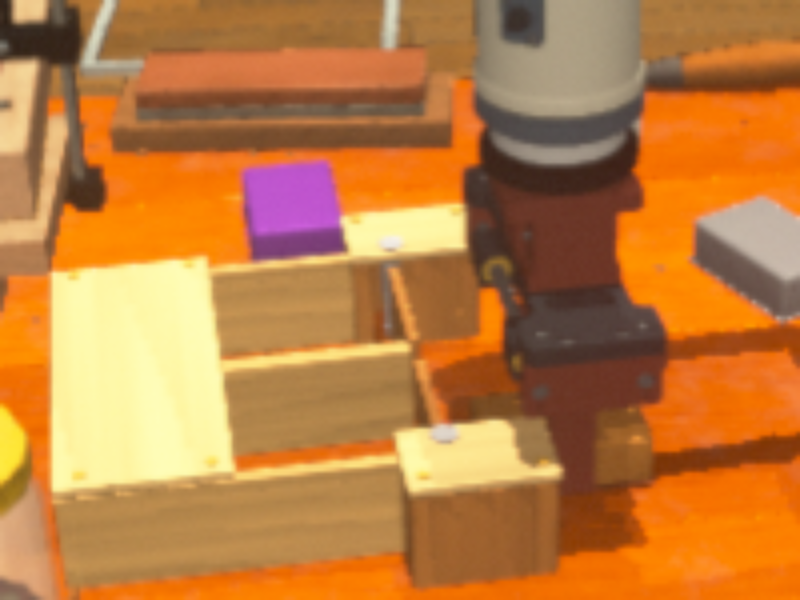

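Run:
```python
from station import r
from h import *
r.let_go(); r.servo_line(tip(-64,40,75),speed=.25)
r.servo_line(tip(-150,46,75),speed=.25)
r.grab(5)
r.servo_line(tip(-150,46,8),speed=.2); print(r.sense()["clock"])
p=r.snapshot("top"); cv2.imwrite("pics/t2.png",cv2.resize(p["frame"][100:290,195:345,::-1],None,fx=3,fy=3,interpolation=cv2.INTER_CUBIC))
p=r.snapshot("side"); cv2.imwrite("pics/s2.png",cv2.resize(p["frame"][130:280,175:375,::-1],None,fx=4,fy=4))
```

```text
25.8667
```

View pics/t2.png

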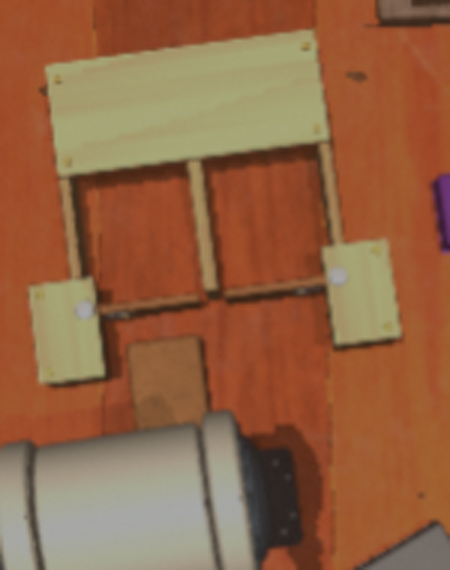

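View pics/s2.png

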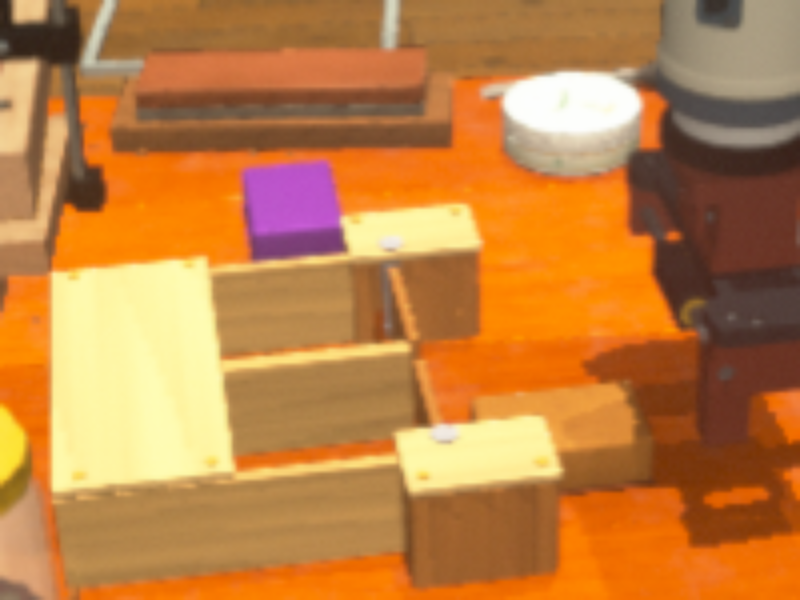

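Run:
```python
from h import *
s=pickle.load(open("top0.pkl","rb"))
P=unproj(s,np.array([(128,344),(200,336),(207,408),(135,424)])/3.+[195-.33,100-.33],.029)
p=(.5972,.0574,.0998);d=P[:,:2]-p[:2];c,si=np.cos(p[2]),np.sin(p[2])
print(np.c_[d@[c,si],d@[-si,c]]*1e3)
```

```text
[[-24.48843022  66.72902172]
 [-25.5239685   13.27935318]
 [-78.87055569  14.82636997]
 [-83.73261846  68.72982209]]
```

```bash
cat > push.py <<'E'
from station import r
from h import *
import sys
a,b,y,step=map(float,sys.argv[1:5]); x=a
while x<b-.01:
    x=min(b,x+step); r.servo_line(tip(x,y,8),speed=.06); s=r.sense(); F=s["contact_force"]
    print(x,F.round(1),end=" ")
    if np.linalg.norm(F[:2])>8: print("STOP");break
print(s["clock"])
p=r.snapshot("top"); q=r.snapshot("side")
i=np.hstack([cv2.resize(p["frame"][100:290,195:345],None,fx=2.5,fy=2.5),cv2.resize(q["frame"][170:290,200:340],None,fx=3,fy=3.958)])
cv2.imwrite("pics/%s.png"%sys.argv[5],i[:,:800,::-1])
E
python3 push.py -150 -75 48 15 p1
```

```text
-135.0 [-0.7  0.7  0.2] -120.0 [ 1.3  0.6 -0.3] -105.0 [-0.1 -0.8  0.2] -90.0 [-1.2 -0.6  1.4] -75.0 [-0.5 -0.4  1. ] 27.9667
```

View pics/p1.png

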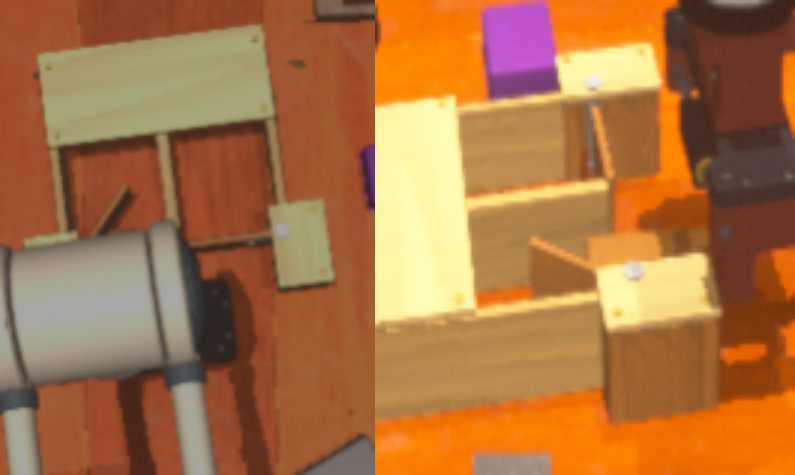

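```bash
python3 push.py -75 -50 48 8 p2
```

```text
-67.0 [ 0.  -0.6 -0.1] -59.0 [-0.2  0.3  0.5] -51.0 [ 0.2 -0.3 -0.5] -50.0 [0.5 0.5 0. ] 29.1667
```

View pics/p2.png

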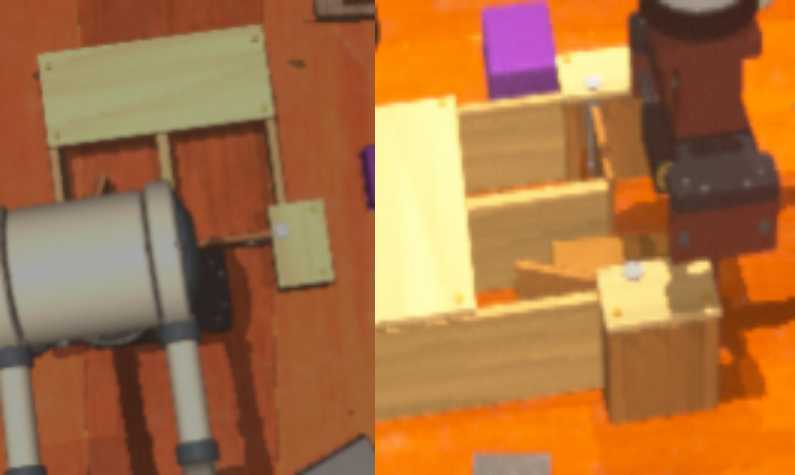

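```bash
python3 push.py -50 10 47 12 p3
```

```text
-38.0 [ 0.5 -0.8 -0.5] -26.0 [ 0.   0.7 -0.4] -14.0 [ 0.1 -0.2  0.2] -2.0 [ 0.   1.1 -0. ] 10.0 [-0.5  0.1  0.2] 31.0167
```

View pics/p3.png

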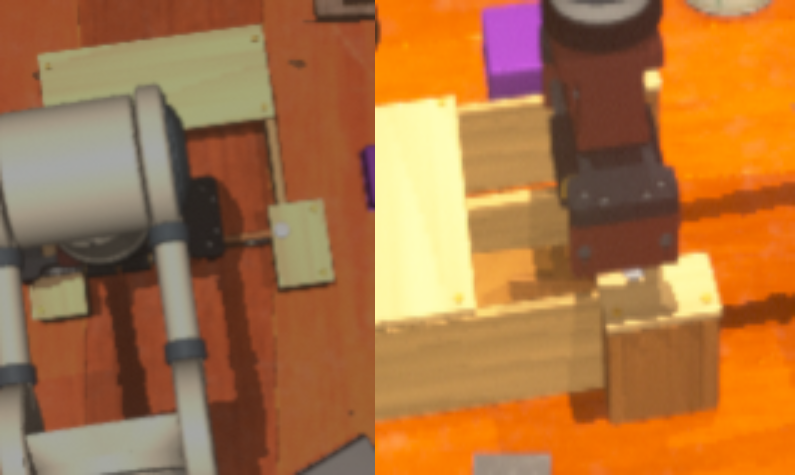

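```bash
python3 push.py 10 70 46 12 p4; sed -i 's/>8: print/>5: print/' push.py; python3 push.py 70 86 46 1.5 p5
```

```text
22.0 [-0.7 -0.1  0.8] 34.0 [ 0.5 -0.7 -0.3] 46.0 [-0.7  0.7  0.4] 58.0 [-0.1  0.3 -1.5] 70.0 [ 0.8 -0.2  0.2] 32.8667
71.5 [-0.7 -0.5 -0.3] 73.0 [-0.5 -0.2  1.1] 74.5 [-0.3 -0.7  0.5] 76.0 [-0.4 -0.7  0. ] 77.5 [-2.9 -0.2  1.6] 79.0 [-10.1  -2.1   5.2] STOP
34.4667
```

View pics/p5.png

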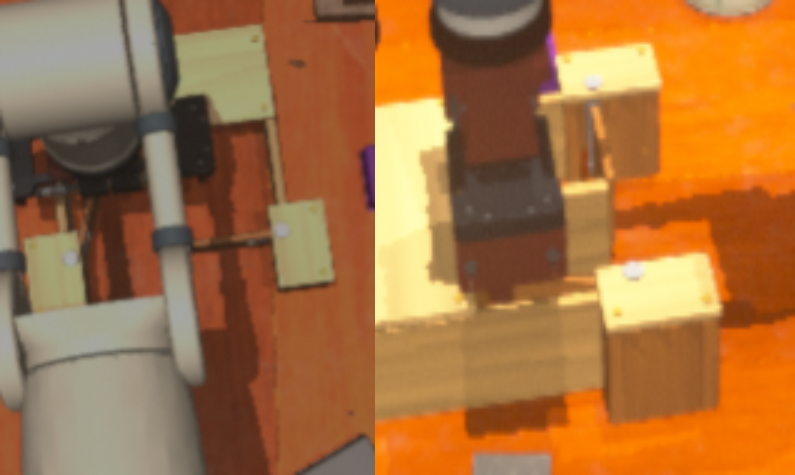

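Run:
```python
from station import r
from h import *
r.servo_line(tip(75,45,8),speed=.05)
r.servo_line(tip(75,45,80),speed=.12)
r.servo_line(tip(20,45,150),speed=.25)
r.reach([.4,-.25,.42],[180,0,YAW]); r.wait(.5)
for n in("side","top"):
    p=r.snapshot(n)["frame"][:,:,::-1]
    cv2.imwrite(f"pics/{n}9.png",p)
    f=p[170:290,175:375] if n=="side" else p[100:250,195:345]
    cv2.imwrite(f"pics/{n}9c.png",cv2.resize(f,None,fx=4,fy=4,interpolation=cv2.INTER_CUBIC))
print(r.sense()["clock"])
```

```text
38.2333
```

View pics/top9c.png

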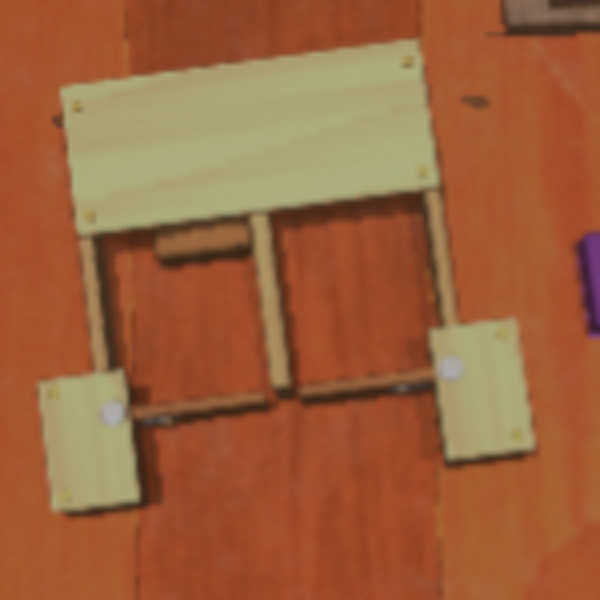

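View pics/side9c.png

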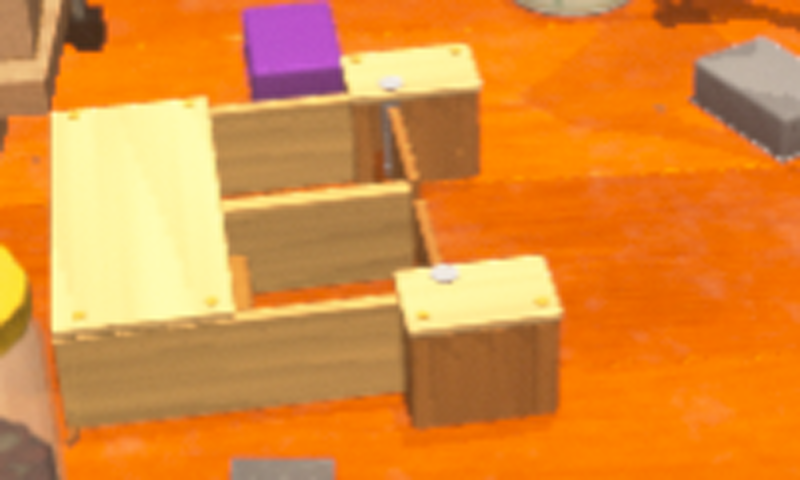

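View pics/top9.png

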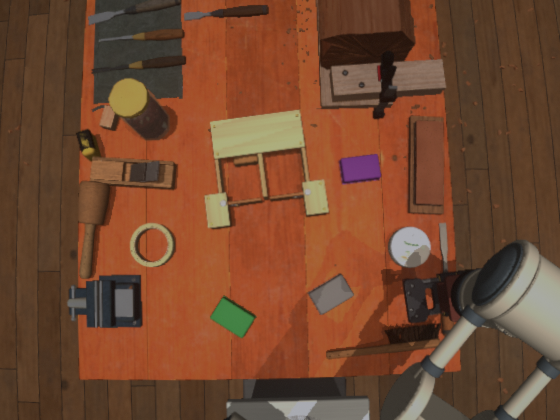

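Both gates are shut: in the top crop the leaves run (135,412)–(270,400) and (300,395)–(435,378). The block's rear shows just in front of the roof edge at (158–248, 245), next to the divider. The pot at (411,247) and the tape at (152,245) are where they were.

Run:
```python
from station import r
from h import *
s=pickle.load(open("top0.pkl","rb"))
P=unproj(s,np.array([(160,256),(248,244)])/4.+[195,100],.029)
p=(.5972,.0574,.0998);d=P[:,:2]-p[:2];c,si=np.cos(p[2]),np.sin(p[2])
print(np.c_[d@[c,si],d@[-si,c]]*1e3)
r.hand_in()
```

```text
[[88.75167345 58.44749599]
 [88.93400236  8.70419718]]
the job is handed in; nothing more can be done
```

The sanding block is home in the left bay with its gate shut behind it, and I handed the job in at about 38 s; the hand-in gives no verdict.

- **Finding the free gate:** I pushed the left gate with closed fingers in small steps. It swung to about 1.25 rad with at most 1.6 N at the fingers, so it is the free one. I let it spring shut with the block still outside. I did not touch the right gate.
- **Moving the block:** I gripped the block, turned it lengthwise, set it down in front of the left mouth, and pushed it in from behind with closed fingers. I stopped when the force rose to about 10 N, at the position where the block should meet the back wall, then lifted the fingers out.
- **Last checks:** In the final pictures both gates are shut. The block's rear measures about 89 mm behind the gate line, where 88 mm is home, and it lies straight. The pot and tape are at their starting pixels.
- **Disagreement:** The two cameras differed by about 5 mm sideways in where they put the rack and about 7 mm for the block. I left enough clearance for this and it caused no trouble.

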